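# Power the programming fixture and press the sensor node into its sprung nest

### The arm

A 6-joint arm with a two-finger parallel gripper is mounted at the origin on the work surface. World frame = base frame: x ahead of the robot, y to its left, z up, the work surface at z = 0. Lengths are in m, angles in rad, forces in N, time in s.
With the tool pointing down it reaches from about 0.4 to 0.825 m from the base axis. Payload 7 kg.
Tool frame: the origin (TCP) lies on the centre line of the jaws, within the pads' length; the fingertips stand 22 mm ahead of it and the grasp point (between the pads) lies 3 mm ahead of it (arm.tcp_to_tips is the distance from the TCP to the fingertips, in m); z points along the fingers, y is the line along which they close (so a half turn about z gives the same grasp; the last joint's range is limited). The gripper opens to 88 mm and grips with 3 to 60 N. Pads are 19 mm wide; open, the fingers measure 130 mm over their backs; the gripper's body (78 mm by 193 mm) begins 47 mm behind the grasp point.
Start: joints at [-0.946, 0.359, 0.012, 0, -1.224, -0.288], TCP at [0.223, -0.637, 0.249] pointing down, gripper open.
Joint ranges: [-3.07, 3.07], [-1.43, 2.12], [-1.02, 1.25], [-3.03, 1.67], [-3.05, -0], [-3.03, 3.03]. Speed limits (rad/s): [2.39, 2.39, 3.01, 3.14, 3.14, 3.14].

### API

Orientations are given as [roll, pitch, yaw] about the fixed x, y, z axes, in that order (R = Rz(yaw) Ry(pitch) Rx(roll)).
In Python, from station import arm gives the robot as it stands.
- The arm moves only by the tool jog_arm, never from a script. Its argument "targets" is a list of rows, each an object of numbers: "dx", "dy", "dz": the shift along the tool's x, y, z in mm; "rx", "ry", "rz": the turn, a rotation vector about the tool's x, y, z in rad; "gripper": the closure, from 0 (fully open) to 1 (shut). In form: [{"dx": .., "dy": .., "dz": .., "rx": .., "ry": .., "rz": .., "gripper": ..}, ...]. A call has exactly 8 rows; each row is the pose to reach, as a shift and turn from the pose commanded when the call began, along the tool's axes at that moment; what a row does not reach only later rows make up. A row lasts 1/12 s, in which the tool goes at most 41.7 mm and 7.16 degrees, less where a joint would pass 70% of its speed; a pose out of reach is approached as far as the arm can. A call with a gripper value outside its range is refused whole. The fingers move at their own pace and stop on an object; "force" is the grip in N (left out, the last holds). Time passes only in rows, so rows that repeat a pose let the fingers close, or fill a call up. It gives the time, the measured TCP pose, the force, the opening and the grip force at its end, in the units of the state.
- arm.get_state(): the state, without advancing time (a new reading comes with each control period).
- arm.grab_frame(name): name is "side" or "top"; returns a dict with "frame" (420x560x3 uint8, red, green, blue), "z_map" (420x560 float32, m along the optical axis (not along the pixel's ray), 0 where there is no reading), "fx", "fy", "cx", "cy" (pixels), "view" (4x4, takes a point from world to camera coordinates). Camera axes: x right, y down, z forward; pixel columns grow to the right and rows downward; lengths in m; the calibration is good to about 2 mm. A picture is of the moment at which its call begins.
- arm.job_done(): hands the job in; it is judged then, once.
The state is a dict: "t": time; "q": joint angles; "qd": joint speeds; "joint_efforts": joint torques, N m; "eef_pos": TCP position; "ee_rot": TCP orientation; "force": force on the tool from outside, world axes, zero at the start; "moment": the same for the moment, N m; "width": finger opening in m; "gripper_force": force on a finger pad.
Only numpy, scipy, OpenCV 4.12 (cv2) and the standard library are available. Lean on these libraries where they do the work, as an engineer would, in place of code of your own. Each camera call takes 0.05 s, during which the arm holds its last target. There are 200 camera calls.

### The job

Load the fixture with its cells, standing upright and fully home: first the green cell in the pocket marked with one dot, then, once you have let go of it, the orange cell in the pocket marked with two dots, and let go of that one too. Then set the round sensor node upright in the blue sprung ring and press ring and node straight down to the ring's stop without touching the fixture yourself. Finish while your gripper is still holding the node pressed down there, without letting go; leave the tape roll, circuit board, multimeter and screwdriver where they are.

Things in the scene. Friction and masses are not known exactly. Their poses are not given: they have to be found in the camera images.
- programmer: Programming fixture, fixed: black base 120 x 300 x 18 mm, origin at the centre of its underside, z up. Towards -y a grey dock, 74 x 130 mm, top 52 mm above the bench, has two round pockets (30 mm wide, 28 mm deep, 3 mm chamfer) 60 mm apart along y, marked by yellow dots on the dock's top at their -x side. At y = +85 mm is the blue sprung ring over a green block of contact pins.
- pocket1 (a point): Centre of the floor of pocket 1 (one yellow dot), 24 mm above the bench and 28 mm below the dock's top; the pocket nearer the fixture's -y end. Axes as the fixture's, z up.
- pocket2 (a point): Centre of the floor of pocket 2 (two yellow dots), 24 mm above the bench and 28 mm below the dock's top; the pocket nearer the blue ring, 130 mm from the ring's centre along y. Axes as the fixture's.
- nest_top (a point): Centre of the upper face of the blue sprung ring (94 mm outside, 48 mm inside diameter, 10 mm thick), 62 mm above the bench when up; it moves down with the ring. Three guide pins on a 40 mm radius reach 65 mm above the bench. The node's globe rests on the ring's inner edge, with the node's underside 13 mm below this point.
- nest (a joint): How far the ring is pressed down, m: 0 up, 0.016 at its stop. Spring: about 4 N to start it moving, about 15 N at the stop (700 N/m); it springs back up when let go.
- node: Round sensor node, shaped like a small flask, 150 g or so, standing on the bench: black foot 34 mm wide, white globe 60 mm wide with an orange band (centre 31 mm above the underside), straight aluminium neck 28 mm in diameter, from the globe's top (about 58 mm) to 105 mm above the underside. Origin at the centre of its underside, z up along the neck.
- cell_green: Green battery cell, upright cylinder 26 mm in diameter, 62 mm tall plus a 3 mm steel button on top, about 95 g. Origin at the centre of its underside, z up. Home in its pocket, it stands 34 mm (without the button) out of the dock.
- cell_orange: Orange battery cell, the same size and mass as the green one. Origin at the centre of its underside, z up.
- tape_roll: Bystander: red roll of tape, ring 100 mm outside, 24 mm tall, lying flat; origin at the centre of its underside.
- board: Bystander: green circuit board 70 x 110 mm, parts up to 18 mm tall; origin at the centre of its underside.
- meter: Bystander: yellow multimeter 170 x 85 mm, 44 mm tall; origin at the centre of its underside.
- screwdriver: Bystander: screwdriver with a red handle, 200 mm long, lying on the bench along its x axis (tip to +x); origin near its middle.

How it is judged:
By the outcome, as a careful person would: the job done as asked, in the order asked, and still so for the second after the job is handed in, while the arm keeps its last pose, push and grip.
It also fails if it takes over 64 s, if anything falls off the work surface, if the arm or the gripper's body presses on something with over 40 N, if the wrist force passes 120 N, or if a joint passes its speed limit or range.

## Working session

There is one attempt and no reset: what is moved stays moved. The work goes in short steps, Python scripts to look and compute and a tool call to move; the robot and the scene stay as the last step left them, time stands still between calls to the robot, and variables do not carry over. Pictures are saved under pics/ and viewed, at most 10 in all, crops included, and the job is handed in when it is done.

Besides the shell and the picture viewer there is one more tool, called after ">>>" by a JSON object that holds its "method" and its "body", one argument or row to a line. jog_arm: Moves the arm, as the interface text tells. Its arguments: {"type":"object","properties":{"targets":{"type":"array","items":{"type":"object","properties":{"dx":{"type":"number"},"dy":{"type":"number"},"dz":{"type":"number"},"rx":{"type":"number"},"ry":{"type":"number"},"rz":{"type":"number"},"gripper":{"type":"number"}}}},"force":{"type":"number"}},"required":["targets"]}

```bash
ls; mkdir -p pics; python3 - <<'E'
from station import arm
import cv2,numpy as np
for n in("top","side"):
    f=arm.grab_frame(n); cv2.imwrite(f"pics/{n}0.png",f["frame"][:,:,::-1]); np.savez(f"{n}0.npz",**f)
    print(n,f["fx"],f["fy"],f["cx"],f["cy"]);print(np.round(f["view"],4))
print(arm.get_state())
E
```

```text
pics
top 394.72931900349727 394.72931900349727 276.65397292722446 207.71558979892342
[[-0.0115 -0.9999  0.0106  0.0334]
 [-0.9901  0.0099 -0.1398  0.6033]
 [ 0.1397 -0.0121 -0.9901  0.9176]
 [ 0.      0.      0.      1.    ]]
side 409.61129155506524 409.61129155506524 277.5602416832443 209.07543549274493
[[ 0.997  -0.0771  0.0035 -0.5951]
 [-0.0346 -0.4865 -0.873   0.1197]
 [ 0.069   0.8703 -0.4877  0.8824]
 [ 0.      0.      0.      1.    ]]
{'t': 0.1, 'q': array([-9.45929370e-01,  3.59328036e-01,  1.11358661e-02, -3.03446015e-04,
       -1.22411873e+00, -2.88094969e-01]), 'qd': array([ 2.58286718e-05, -7.87877042e-04,  2.72819605e-03,  1.15751736e-03,
       -1.48477684e-04,  5.28454962e-04]), 'joint_efforts': array([-1.60758365e-03, -5.84164596e+01,  2.93748593e+01,  7.01554388e+00,
        1.01484740e-02, -6.37810581e-05]), 'eef_pos': array([ 0.22287867, -0.63669892,  0.24770266]), 'ee_rot': array([ 3.14005945e+00, -1.56851795e-04, -2.80492386e+00]), 'force': array([ 0.21302762, -0.37345714, -0.4864122 ]), 'moment': array([ 0.02759434, -0.02319457, -0.01058151]), 'gripper_force': 0.0, 'width': 0.0877755448513892}
```

View pics/top0.png

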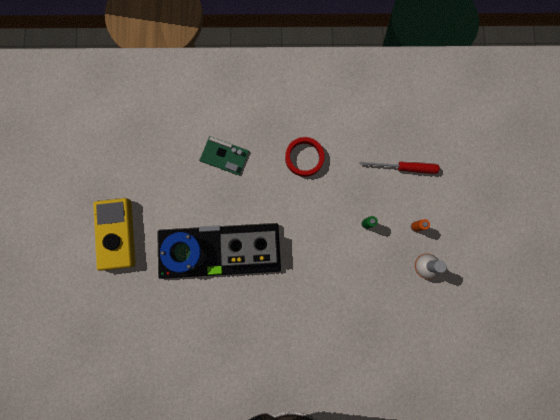

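View pics/side0.png

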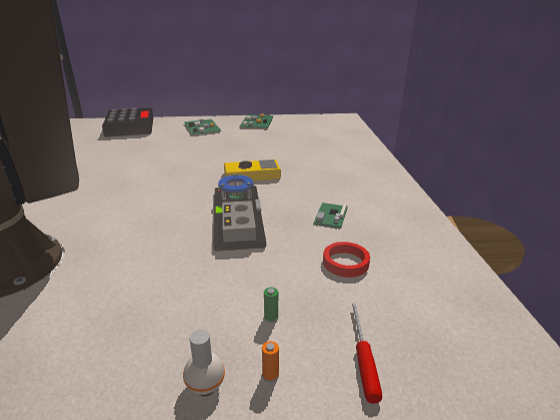

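```bash
cat > h.py <<'E'
import numpy as np,cv2
def load(n,live=False):
    if live:
        from station import arm
        return arm.grab_frame(n)
    return dict(np.load(f"{n}0.npz"))
def cloud(f):
    v,u=np.mgrid[:420,:560]; z=f["z_map"]
    P=np.stack([(u-f["cx"])/f["fx"]*z,(v-f["cy"])/f["fy"]*z,z],-1)
    V=f["view"]; return (P-V[:3,3])@V[:3,:3]
def ray(f,uv,h):
    uv=np.atleast_2d(uv).astype(float);V=f["view"]
    d=np.c_[(uv[:,0]-f["cx"])/f["fx"],(uv[:,1]-f["cy"])/f["fy"],np.ones(len(uv))]@V[:3,:3]
    o=-V[:3,:3].T@V[:3,3]
    return (o+d*((h-o[2])/d[:,2])[:,None])[:,:2]
def proj(f,p):
    c=np.atleast_2d(p)@f["view"][:3,:3].T+f["view"][:3,3]
    return np.c_[c[:,0]/c[:,2]*f["fx"]+f["cx"],c[:,1]/c[:,2]*f["fy"]+f["cy"]]
def hue(f): return cv2.cvtColor(f["frame"],cv2.COLOR_RGB2HSV).astype(int)
E
python3 - <<'E'
from h import *
for n in("top","side"):
    f=load(n);W=cloud(f);H=hue(f);h,s,v=H[...,0],H[...,1],H[...,2]
    print(n,"bench z",np.median(W[300:330,300:340,2]) if n=="top" else np.median(W[280:300,200:230,2]))
    M={"blue":(h>100)&(h<125)&(s>130)&(v>60),"green":(h>50)&(h<90)&(s>80),"orange":(h>5)&(h<18)&(s>150),"yellow":(h>20)&(h<33)&(s>150)}
    for k,m in M.items():
        c,l,st,ce=cv2.connectedComponentsWithStats(m.astype(np.uint8))
        for i in range(1,c):
            if st[i,4]<5: continue
            p=W[l==i];p=p[np.isfinite(p).all(1)]
            print(k,st[i],np.round(p.mean(0),4),np.round(np.percentile(p,[2,98],axis=0),3).tolist())
    # neck / dock grey
    for nm,zl,zh in(("neck",.07,.115),("docktop",.047,.057)):
        m=(W[...,2]>zl)&(W[...,2]<zh)&(f["z_map"]>0)&(np.abs(W[...,1])<.6)&(W[...,0]>.2)&(W[...,0]<.8)
        c,l,st,ce=cv2.connectedComponentsWithStats(m.astype(np.uint8))
        for i in range(1,c):
            if st[i,4]<25: continue
            p=W[l==i];print(nm,st[i],np.round(p.mean(0),4),np.round(np.percentile(p,[2,98],axis=0),3).tolist())
f=load("top");im=f["frame"][:,:,::-1]
a=cv2.resize(im[215:285,150:290],None,fx=5.6,fy=4.2*4/3,interpolation=cv2.INTER_CUBIC)
a=cv2.resize(im[215:285,150:290],(800,400),interpolation=cv2.INTER_CUBIC)
cv2.imwrite("pics/fix.png",a)
E
```

```text
top bench z -0.00023999255786755924
blue [160 232  40  40 888] [0.4992 0.2553 0.0642] [[0.457, 0.213, 0.057], [0.543, 0.299, 0.065]]
green [ 383    0   96   46 3933] [ 1.3819 -0.5868 -0.4083] [[1.295, -0.754, -0.484], [1.476, -0.437, -0.404]]
green [200 140  48  35 795] [0.743  0.1631 0.0068] [[0.703, 0.106, 0.002], [0.779, 0.214, 0.01]]
green [362 216  15  12 115] [ 0.5647 -0.1925  0.0577] [[0.555, -0.214, 0.005], [0.577, -0.186, 0.065]]
green [174 243  16  18 192] [0.5003 0.2602 0.0235] [[0.48, 0.242, 0.018], [0.519, 0.276, 0.028]]
green [203 244   3   5   5] [0.514  0.206  0.0179] [[0.509, 0.204, 0.014], [0.519, 0.208, 0.021]]
green [233 245   5   3   6] [0.5124 0.1286 0.0241] [[0.51, 0.125, 0.022], [0.515, 0.134, 0.026]]
green [161 272   4   4  14] [0.4485 0.306  0.0189] [[0.445, 0.302, 0.016], [0.452, 0.31, 0.022]]
orange [117   4   2   4   5] [ 1.3744  0.5748 -0.2905] [[1.37, 0.572, -0.293], [1.381, 0.578, -0.288]]
orange [133   6   4   4   6] [ 1.3691  0.5157 -0.2917] [[1.362, 0.511, -0.293], [1.375, 0.521, -0.289]]
orange [179   6   5   6   7] [ 1.3632  0.3513 -0.2902] [[1.35
[... 2703 characters left out ...]
0  22  33 572] [ 0.4621 -0.3446  0.0941] [[0.449, -0.353, 0.071], [0.474, -0.327, 0.106]]
docktop [227 179  17   5  32] [0.501  0.2739 0.0539] [[0.48, 0.264, 0.051], [0.521, 0.28, 0.057]]
docktop [218 185  35   8  71] [0.5016 0.2175 0.0539] [[0.456, 0.206, 0.049], [0.545, 0.244, 0.057]]
docktop [222 201  34  31 790] [0.5074 0.0876 0.0506] [[0.472, 0.028, 0.048], [0.545, 0.156, 0.053]]
docktop [264 296  14   8  59] [ 0.568  -0.2116  0.052 ] [[0.557, -0.215, 0.047], [0.58, -0.206, 0.056]]
docktop [186 353  35  28 457] [ 0.463  -0.349   0.0519] [[0.439, -0.362, 0.047], [0.484, -0.326, 0.057]]
docktop [262 352  17  10  75] [ 0.5591 -0.3357  0.052 ] [[0.548, -0.339, 0.047], [0.572, -0.33, 0.057]]
```

View pics/fix.png

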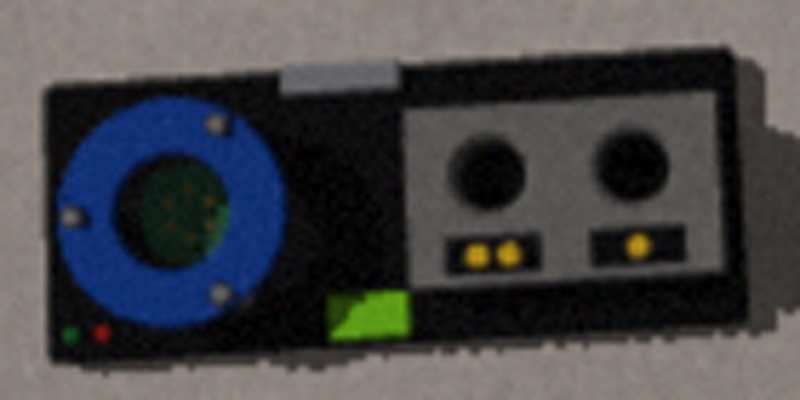

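```bash
cat > m.py <<'E'
from h import *
def ell(f,m,h,win=None):
    m=m.astype(np.uint8)
    if win: k=np.zeros_like(m);k[win[1]:win[3],win[0]:win[2]]=1;m=m&k
    cs,_=cv2.findContours(m,cv2.RETR_EXTERNAL,cv2.CHAIN_APPROX_NONE)
    c=max(cs,key=lambda c:len(c)); c=cv2.convexHull(c) if False else c
    xy=ray(f,c[:,0],h).astype(np.float32)
    A=np.c_[2*xy,np.ones(len(xy))];s=np.linalg.lstsq(A,(xy**2).sum(1),rcond=None)[0]
    return np.round([*s[:2],np.sqrt(s[2]+s[:2]@s[:2])],4)
E
python3 - <<'E'
from m import *
for n in("top","side"):
    f=load(n);W=cloud(f);H=hue(f);h,s,v=H[...,0],H[...,1],H[...,2];z=W[...,2]
    print(n)
    m=(h>100)&(h<125)&(s>130)&(v>60)
    print("ring",ell(f,m,.062))
    if n=="side":
        m=(z>.1)&(z<.112)&(W[...,1]<-.3)&(W[...,0]<.6)
        p=W[m];print("neck",m.sum(),p.mean(0),p.min(0),p.max(0))
        win=lambda c,d=12:(int(c[0]-d),int(c[1]-d),int(c[0]+d),int(c[1]+d))
    gr=(z>.057)&(z<.072)
    for nm,c in(("green",(.567,-.202)),("orange",(.559,-.326))):
        q=proj(f,[*c,.062])[0];d=14
        m=gr&(np.hypot(W[...,0]-c[0],W[...,1]-c[1])<.025)
        p=W[m];print(nm,m.sum(),ell(f,m,.062),p.mean(0),(p.min(0)+p.max(0))/2)
    for nm,c in(("p1",(.51,.066)),("p2",(.508,.126))):
        q=proj(f,[*c,.052])[0].astype(int);d=12 if n=="top" else 9;e=10 if n=="top" else 6
        k=(v<70);print(nm,q,ell(f,k,.052,(q[0]-d,q[1]-e,q[0]+d,q[1]+e-1)))
        print(v[q[1]-e:q[1]+e,q[0]])
f=load("top");W=cloud(f);z=W[...,2]
m=(z>.1)&(W[...,1]<-.25)&(W[...,1]>-.4)&(W[...,0]<.6)&(W[...,0]>.3);print("neck",m.sum(),ell(f,m,.105),W[m].mean(0))
m=(z>.045)&(z<.057)&(W[...,1]>0)&(W[...,1]<.17)&(W[...,0]<.6)&(W[...,0]>.3)
xy=ray(f,np.argwhere(m)[:,::-1],.052).astype(np.float32);print("dock",cv2.minAreaRect(xy))
m=(z>.012)&(W[...,1]>-.03)&(W[...,1]<.36)&(W[...,0]<.6)&(W[...,0]>.4)
E
```

```text
top
ring [0.4997 0.2555 0.0441]
green 92 [ 0.5678 -0.198   0.0119] [ 0.56777648 -0.19792068  0.06236943] [ 0.56708417 -0.19864931  0.06287983]
orange 97 [ 0.5587 -0.3223  0.0124] [ 0.55879289 -0.32218382  0.06195568] [ 0.55847468 -0.32228544  0.06263885]
p1 [260 246] [0.5168 0.0679 0.0156]
[73 58 26  9  0  7  2  5  1 10  8 13  5  9 51 78 85 85 58 29]
p2 [235 247] [0.5143 0.1278 0.016 ]
[81 61 39 18  9  2 12  3  5  0 11  5  6  5 22 68 89 89 86 45]
side
ring [0.5016 0.2495 0.0401]
neck 271 [ 0.46139468 -0.34002863  0.10385291] [ 0.44711184 -0.35220999  0.10027203] [ 0.47478277 -0.32443247  0.10611444]
green 133 [ 0.5685 -0.2049  0.013 ] [ 0.56856843 -0.20422643  0.06125862] [ 0.56872373 -0.20151245  0.06144265]
orange 213 [ 0.56   -0.3285  0.013 ] [ 0.56002935 -0.3283113   0.06156925] [ 0.56022585 -0.32634979  0.06179918]
p1 [238 219] [0.4796 0.0653 0.0142]
[140 139 141 134 117 103  95  88  88  87  92 119]
p2 [237 207] [ 0.4727 -0.0887  0.1979]
[108 144 141 134 117 103  93  88  87  92 121 142]
neck 127 [ 0.4604 -0.3345  0.0132] [ 0.46036751 -0.33474978  0.10465514]
dock ((0.5076289176940918, 0.09622285515069962), (0.07393064349889755, 0.12984688580036163), 2.67863130569458)
```

```bash
cat > go.py <<'E'
import numpy as np,sys
from station import arm
from scipy.spatial.transform import Rotation as R
s=arm.get_state();Rm=R.from_euler('xyz',s["ee_rot"])
print("t",round(s["t"],2),"pos",np.round(s["eef_pos"]*1000,1),"rpy",np.round(s["ee_rot"],4),"F",np.round(s["force"],1),"w",round(s["width"]*1000,1),"gf",round(s["gripper_force"],1),"q",np.round(s["q"],2))
a=list(map(float,sys.argv[1:]))
for i in range(0,len(a),4):
    x,y,z,yaw=a[i:i+4]
    d=Rm.inv().apply(np.array([x,y,z])-s["eef_pos"]*1000)
    r=(Rm.inv()*R.from_euler('xyz',[np.pi,0,yaw])).as_rotvec()
    print("d",np.round(d,1),"r",np.round(r,3))
E
python3 go.py 568 -199 150 -1.527
```

```text
t 0.1 pos [ 222.9 -636.7  247.7] rpy [ 3.1401e+00 -2.0000e-04 -2.8049e+00] F [ 0.2 -0.4 -0.5] w 87.8 gf 0.0 q [-0.95  0.36  0.01 -0.   -1.22 -0.29]
d [-470.4  299.    98.1] r [ 1.000e-03  1.000e-03 -1.278e+00]
```

>>> {"method": "jog_arm", "body": {
  "targets": [
    {"dx": -33,"dy": 21,"dz": 5,"rz": -0.12},
    {"dx": -66,"dy": 42,"dz": 10,"rz": -0.24},
    {"dx": -99,"dy": 63,"dz": 15,"rz": -0.36},
    {"dx": -132,"dy": 84,"dz": 20,"rz": -0.48},
    {"dx": -165,"dy": 105,"dz": 26,"rz": -0.6},
    {"dx": -198,"dy": 126,"dz": 32,"rz": -0.72},
    {"dx": -231,"dy": 147,"dz": 38,"rz": -0.84},
    {"dx": -264,"dy": 168,"dz": 44,"rz": -0.96}
  ]
}}

```text
invalid input at $.targets[0]: expected keys dx, dy, dz, rx, ry, rz, gripper
```

```bash
python3 go.py 568 -199 150 -1.527
```

```text
t 0.1 pos [ 222.9 -636.7  247.7] rpy [ 3.1401e+00 -2.0000e-04 -2.8049e+00] F [ 0.2 -0.4 -0.5] w 87.8 gf 0.0 q [-0.95  0.36  0.01 -0.   -1.22 -0.29]
d [-470.4  299.    98.1] r [ 1.000e-03  1.000e-03 -1.278e+00]
```

All seven keys are needed in every row.

>>> {"method": "jog_arm", "body": {
  "targets": [
    {"dx": -33,"dy": 21,"dz": 5,"rx": 0,"ry": 0,"rz": -0.12,"gripper": 0},
    {"dx": -66,"dy": 42,"dz": 10,"rx": 0,"ry": 0,"rz": -0.24,"gripper": 0},
    {"dx": -99,"dy": 63,"dz": 15,"rx": 0,"ry": 0,"rz": -0.36,"gripper": 0},
    {"dx": -132,"dy": 84,"dz": 20,"rx": 0,"ry": 0,"rz": -0.48,"gripper": 0},
    {"dx": -165,"dy": 105,"dz": 26,"rx": 0,"ry": 0,"rz": -0.6,"gripper": 0},
    {"dx": -198,"dy": 126,"dz": 32,"rx": 0,"ry": 0,"rz": -0.72,"gripper": 0},
    {"dx": -231,"dy": 147,"dz": 38,"rx": 0,"ry": 0,"rz": -0.84,"gripper": 0},
    {"dx": -264,"dy": 168,"dz": 44,"rx": 0,"ry": 0,"rz": -0.96,"gripper": 0}
  ]
}}

```text
t: 0.77
eef_pos: [0.4173, -0.3895, 0.2041]
ee_rot: [3.141, 0.0, -1.839]
force: [0.9, -1.5, -0.7]
width: 0.0877
gripper_force: 0.0
```

```bash
python3 go.py 568 -199 150 -1.527
```

```text
t 0.77 pos [ 417.3 -389.5  204.1] rpy [ 3.1413e+00  2.0000e-04 -1.8390e+00] F [ 0.9 -1.5 -0.7] w 87.7 gf 0.0 q [-0.41  0.22 -0.29 -0.   -1.06  0.14]
d [-223.6  -94.8   54.2] r [ 0.     0.    -0.312]
```

>>> {"method": "jog_arm", "body": {
  "targets": [
    {"dx": -37,"dy": -16,"dz": 10,"rx": 0,"ry": 0,"rz": -0.1,"gripper": 0},
    {"dx": -75,"dy": -32,"dz": 20,"rx": 0,"ry": 0,"rz": -0.2,"gripper": 0},
    {"dx": -112,"dy": -48,"dz": 35,"rx": 0,"ry": 0,"rz": -0.312,"gripper": 0},
    {"dx": -150,"dy": -64,"dz": 50,"rx": 0,"ry": 0,"rz": -0.312,"gripper": 0},
    {"dx": -187,"dy": -80,"dz": 65,"rx": 0,"ry": 0,"rz": -0.312,"gripper": 0},
    {"dx": -223.5,"dy": -95,"dz": 84,"rx": 0,"ry": 0,"rz": -0.312,"gripper": 0},
    {"dx": -223.5,"dy": -95,"dz": 84,"rx": 0,"ry": 0,"rz": -0.312,"gripper": 0},
    {"dx": -223.5,"dy": -95,"dz": 84,"rx": 0,"ry": 0,"rz": -0.312,"gripper": 0}
  ]
}}

```text
t: 1.43
eef_pos: [0.569, -0.1995, 0.1183]
ee_rot: [3.138, 0.001, -1.53]
force: [-0.4, -1.0, -0.2]
width: 0.0879
gripper_force: 0.0
```

```bash
python3 go.py 568 -199.5 55 -1.527
```

```text
t 1.43 pos [ 569.  -199.5  118.3] rpy [ 3.1382e+00  5.0000e-04 -1.5296e+00] F [-0.4 -1.  -0.2] w 87.9 gf 0.0 q [-0.01  0.36 -0.31 -0.   -0.9   0.06]
d [ 0.   0.8 63.3] r [ 0.003  0.001 -0.003]
```

>>> {"method": "jog_arm", "body": {
  "targets": [
    {"dx": 0,"dy": 0.8,"dz": 25,"rx": 0.003,"ry": 0,"rz": -0.003,"gripper": 0},
    {"dx": 0,"dy": 0.8,"dz": 48,"rx": 0.003,"ry": 0,"rz": -0.003,"gripper": 0},
    {"dx": 0,"dy": 0.8,"dz": 63.3,"rx": 0.003,"ry": 0,"rz": -0.003,"gripper": 0.2},
    {"dx": 0,"dy": 0.8,"dz": 63.3,"rx": 0.003,"ry": 0,"rz": -0.003,"gripper": 0.5},
    {"dx": 0,"dy": 0.8,"dz": 63.3,"rx": 0.003,"ry": 0,"rz": -0.003,"gripper": 0.65},
    {"dx": 0,"dy": 0.8,"dz": 63.3,"rx": 0.003,"ry": 0,"rz": -0.003,"gripper": 0.75},
    {"dx": 0,"dy": 0.8,"dz": 63.3,"rx": 0.003,"ry": 0,"rz": -0.003,"gripper": 0.85},
    {"dx": 0,"dy": 0.8,"dz": 63.3,"rx": 0.003,"ry": 0,"rz": -0.003,"gripper": 0.85}
  ],
  "force": 30
}}

```text
t: 2.1
eef_pos: [0.5685, -0.2021, 0.0587]
ee_rot: [-3.136, -0.0, -1.53]
force: [0.2, -0.4, -0.2]
width: 0.0532
gripper_force: 0.0
```

```bash
python3 go.py 568 -199.5 140 -1.527
```

```text
t 2.1 pos [ 568.5 -202.1   58.7] rpy [-3.1364e+00 -2.0000e-04 -1.5300e+00] F [ 0.2 -0.4 -0.2] w 53.2 gf 0.0 q [-0.02  0.42 -0.38 -0.   -0.77  0.06]
d [ -2.6  -0.  -81.3] r [-0.005 -0.    -0.003]
```

>>> {"method": "jog_arm", "body": {
  "targets": [
    {"dx": -2,"dy": 0,"dz": 2,"rx": -0.005,"ry": 0,"rz": 0,"gripper": 0.85},
    {"dx": -2,"dy": 0,"dz": 3,"rx": -0.005,"ry": 0,"rz": 0,"gripper": 0.85},
    {"dx": -2,"dy": 0,"dz": 3,"rx": -0.005,"ry": 0,"rz": 0,"gripper": 0.85},
    {"dx": -2,"dy": 0,"dz": 3,"rx": -0.005,"ry": 0,"rz": 0,"gripper": 0.85},
    {"dx": -2,"dy": 0,"dz": 3,"rx": -0.005,"ry": 0,"rz": 0,"gripper": 0.85},
    {"dx": -2,"dy": 0,"dz": 3,"rx": -0.005,"ry": 0,"rz": 0,"gripper": 0.85},
    {"dx": -2,"dy": 0,"dz": 3,"rx": -0.005,"ry": 0,"rz": 0,"gripper": 0.85},
    {"dx": -2,"dy": 0,"dz": 3,"rx": -0.005,"ry": 0,"rz": 0,"gripper": 0.85}
  ]
}}

```text
t: 2.77
eef_pos: [0.5677, -0.1998, 0.0542]
ee_rot: [3.139, 0.0, -1.53]
force: [0.3, 1.1, 1.1]
width: 0.0253
gripper_force: 30.0
```

```bash
python3 go.py 568 -199.5 140 -1.527
```

```text
t 2.77 pos [ 567.7 -199.8   54.2] rpy [ 3.1395e+00  1.0000e-04 -1.5298e+00] F [0.3 1.1 1.1] w 25.3 gf 30.0 q [-0.01  0.43 -0.38  0.   -0.76  0.05]
d [ -0.3  -0.1 -85.8] r [ 0.002  0.    -0.003]
```

>>> {"method": "jog_arm", "body": {
  "targets": [
    {"dx": 0,"dy": 0,"dz": -15,"rx": 0,"ry": 0,"rz": 0,"gripper": 0.85},
    {"dx": 0,"dy": 0,"dz": -45,"rx": 0,"ry": 0,"rz": 0,"gripper": 0.85},
    {"dx": 0,"dy": 0,"dz": -80,"rx": 0,"ry": 0,"rz": 0,"gripper": 0.85},
    {"dx": -35,"dy": 5,"dz": -98,"rx": 0,"ry": 0,"rz": 0,"gripper": 0.85},
    {"dx": -70,"dy": 10,"dz": -100,"rx": 0,"ry": 0,"rz": 0,"gripper": 0.85},
    {"dx": -108,"dy": 16,"dz": -100,"rx": 0,"ry": 0,"rz": 0,"gripper": 0.85},
    {"dx": -146,"dy": 22,"dz": -100,"rx": 0,"ry": 0,"rz": 0,"gripper": 0.85},
    {"dx": -184,"dy": 28,"dz": -100,"rx": 0,"ry": 0,"rz": 0,"gripper": 0.85}
  ]
}}

```text
t: 3.43
eef_pos: [0.5317, -0.0158, 0.1545]
ee_rot: [3.14, 0.0, -1.531]
force: [0.6, 1.4, -0.9]
width: 0.0253
gripper_force: 30.0
```

>>> {"method": "jog_arm", "body": {
  "targets": [
    {"dx": -30,"dy": 4,"dz": 0,"rx": 0,"ry": 0,"rz": 0,"gripper": 0.85},
    {"dx": -60,"dy": 8,"dz": 0,"rx": 0,"ry": 0,"rz": 0,"gripper": 0.85},
    {"dx": -85,"dy": 12,"dz": 0,"rx": 0,"ry": 0,"rz": 0,"gripper": 0.85},
    {"dx": -85,"dy": 12,"dz": 0,"rx": 0,"ry": 0,"rz": 0,"gripper": 0.85},
    {"dx": -85,"dy": 12,"dz": 0,"rx": 0,"ry": 0,"rz": 0,"gripper": 0.85},
    {"dx": -85,"dy": 12,"dz": 0,"rx": 0,"ry": 0,"rz": 0,"gripper": 0.85},
    {"dx": -85,"dy": 12,"dz": 0,"rx": 0,"ry": 0,"rz": 0,"gripper": 0.85},
    {"dx": -85,"dy": 12,"dz": 0,"rx": 0,"ry": 0,"rz": 0,"gripper": 0.85}
  ]
}}

```text
t: 4.1
eef_pos: [0.517, 0.0664, 0.1542]
ee_rot: [3.139, -0.0, -1.531]
force: [0.8, 0.2, -1.2]
width: 0.0253
gripper_force: 30.0
```

```bash
cat > look.py <<'E'
import sys
from h import *
from station import arm
n,tag=sys.argv[1:3];x0,y0,x1,y1=map(int,sys.argv[3:7])
f=arm.grab_frame(n);np.savez(f"{tag}.npz",**f)
a=f["frame"][y0:y1,x0:x1,::-1];k=min(800/a.shape[1],600/a.shape[0])
cv2.imwrite(f"pics/{tag}.png",cv2.resize(a,None,fx=k,fy=k,interpolation=cv2.INTER_CUBIC));print("scale",k)
E
python3 go.py 516.8 67.4 150 -1.527; python3 look.py side s1 170 100 330 260
python3 - <<'E'
from m import *
f=dict(np.load("s1.npz"));W=cloud(f);H=hue(f);h,s,v=H[...,0],H[...,1],H[...,2];z=W[...,2]
m=(h>50)&(h<90)&(s>80)&(z>.06)&(W[...,1]<.2)&(W[...,1]>0)
p=W[m];print(m.sum(),p.mean(0),np.percentile(p,[2,98],axis=0))
vv,uu=np.nonzero(m)
for r in range(vv.min(),vv.max()+1,3):
    c=uu[vv==r]; 
    if len(c): print(r,c.min(),c.max(),end=' | ')
E
```

```text
t 4.1 pos [517.   66.4 154.2] rpy [ 3.1393e+00 -2.0000e-04 -1.5311e+00] F [ 0.8  0.2 -1.2] w 25.3 gf 30.0 q [ 0.5   0.19 -0.45 -0.   -0.93 -0.46]
d [-1.   0.1  4.2] r [ 0.002 -0.    -0.004]
scale 3.75
18 [0.51650162 0.05791579 0.14796889] [[0.50792952 0.05111756 0.10771791]
 [0.52852185 0.07231814 0.16083526]]
176 235 236 | 182 240 240 |
```

View pics/s1.png

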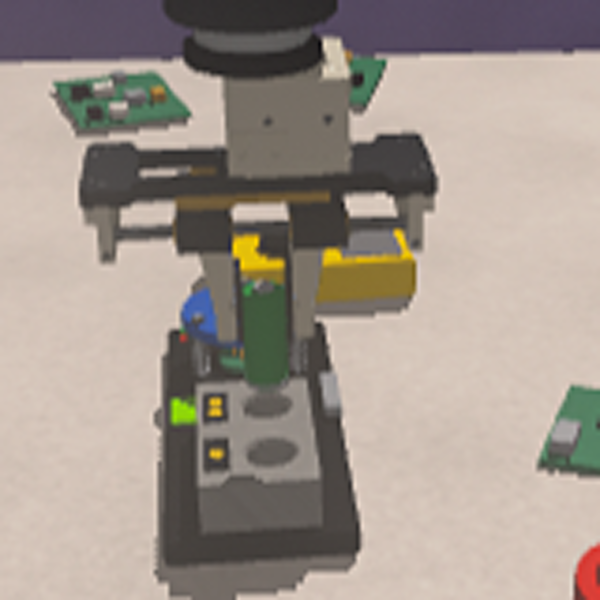

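```bash
python3 - <<'E'
from m import *
f=dict(np.load("s1.npz"));W=cloud(f);H=hue(f);h,s,v=H[...,0],H[...,1],H[...,2];z=W[...,2]
m=(h>50)&(h<90)&(s>40)&(z>.095)&(z<.17)&(W[...,1]<.12)&(W[...,1]>0)
p=W[m];print(m.sum(),p.mean(0),np.percentile(p,[2,98],axis=0))
for r in range(178,206,2):
    c=np.nonzero(m[r])[0]
    if len(c): print(r,c.min(),c.max(),np.round(W[r,c].mean(0),4))
print(proj(f,[[.517,.0664,.1],[.517,.0664,.162],[.5168,.0679,.052],[.5143,.1278,.052]]))
g=f["frame"].max(2).astype(int)
for r in range(200,228):print(r,g[r,226:256])
E
```

```text
282 [0.51828072 0.05546536 0.1358031 ] [[0.50613437 0.05042596 0.10704044]
 [0.53023625 0.06636484 0.16158285]]
178 235 245 [0.5192 0.0592 0.161 ]
180 235 245 [0.5189 0.0548 0.1583]
182 235 245 [0.5187 0.0547 0.1536]
184 235 245 [0.5185 0.0543 0.1489]
186 235 245 [0.5183 0.0543 0.1441]
188 235 245 [0.5181 0.0537 0.1396]
190 235 245 [0.5179 0.054  0.1345]
192 235 246 [0.5187 0.0559 0.1286]
194 236 245 [0.5186 0.0541 0.1246]
196 235 246 [0.5184 0.0558 0.1188]
198 235 246 [0.5182 0.0552 0.1141]
200 235 245 [0.5168 0.0549 0.1092]
202 239 241 [0.5167 0.0533 0.105 ]
[[240.25276463 201.23391461]
 [239.09384094 176.24822125]
 [241.01326248 219.16077084]
 [240.00371952 206.78285458]]
200 [ 73  70  71  71  67  67  67  65  64  92  86  88  89  90  90  90  89  87
  87  83 103  80  93  96  96  87  72  71  68 128]
201 [ 86  86  86  86  98  99 100 100 115  99  88  88  89  90  89  89  88  88
  87 103  96 125 137 138 139 132  73  70  67 115]
202 [131 130 129 127 138 141 141 140 156 140  98  90  91  92  92  90  92  90
  91 115 112 154 154 153 153 156  75  70  68 103]
203 [159 156 155 153 152 153 152 15
[... 2439 characters left out ...]
 97  97  96  96
  95  94  92 105 136 153 152 149 150 153 159  77]
223 [ 70  68  68  70  66 128 154 153 153 155 129 114  98  99  95  94  95 100
 106 107 125 137 153 152 151 149 151 153 158  82]
224 [ 70  69  69  69  65 117 153 153 152 151 153 145 129 130 124 122 124 132
 138 137 157 155 152 149 150 150 152 154 159 101]
225 [100 102 100  98 114 128 156 156 153 153 153 153 153 153 156 154 155 154
 154 154 154 151 152 150 150 152 153 155 159 111]
226 [140 142 140 141 158 134 135 134 132 132 131 129 153 153 154 153 154 151
 152 153 152 152 153 154 152 154 154 156 161 112]
227 [156 155 156 157 135  92  90  90  89  89  89  87 132 131 153 155 147 145
 147 141 142 141 142 143 137 139 139 136 139 105]
```

>>> {"method": "jog_arm", "body": {
  "targets": [
    {"dx": -0.6,"dy": 0,"dz": 15,"rx": 0.002,"ry": 0,"rz": -0.003,"gripper": 0.85},
    {"dx": -0.6,"dy": 0,"dz": 30,"rx": 0.002,"ry": 0,"rz": -0.003,"gripper": 0.85},
    {"dx": -0.6,"dy": 0,"dz": 40,"rx": 0.002,"ry": 0,"rz": -0.003,"gripper": 0.85},
    {"dx": -0.6,"dy": 0,"dz": 45,"rx": 0.002,"ry": 0,"rz": -0.003,"gripper": 0.85},
    {"dx": -0.6,"dy": 0,"dz": 47,"rx": 0.002,"ry": 0,"rz": -0.003,"gripper": 0.85},
    {"dx": -0.6,"dy": 0,"dz": 49,"rx": 0.002,"ry": 0,"rz": -0.003,"gripper": 0.85},
    {"dx": -0.6,"dy": 0,"dz": 51,"rx": 0.002,"ry": 0,"rz": -0.003,"gripper": 0.85},
    {"dx": -0.6,"dy": 0,"dz": 53,"rx": 0.002,"ry": 0,"rz": -0.003,"gripper": 0.85}
  ]
}}

```text
t: 4.82
eef_pos: [0.5172, 0.0679, 0.1017]
ee_rot: [-3.141, 0.0, -1.527]
force: [-0.2, -1.0, -0.5]
width: 0.0252
gripper_force: 30.0
```

```bash
python3 go.py 517.2 67 78.2 -1.527
```

```text
t 4.82 pos [517.2  67.9 101.7] rpy [-3.1408e+00  1.0000e-04 -1.5268e+00] F [-0.2 -1.  -0.5] w 25.2 gf 30.0 q [ 0.51  0.26 -0.52  0.   -0.8  -0.46]
d [ 0.9  0.  23.5] r [-0.001  0.     0.   ]
```

>>> {"method": "jog_arm", "body": {
  "targets": [
    {"dx": 0.6,"dy": 0,"dz": 3,"rx": 0,"ry": 0,"rz": 0,"gripper": 0.85},
    {"dx": 0.6,"dy": 0,"dz": 6,"rx": 0,"ry": 0,"rz": 0,"gripper": 0.85},
    {"dx": 0.6,"dy": 0,"dz": 9,"rx": 0,"ry": 0,"rz": 0,"gripper": 0.85},
    {"dx": 0.6,"dy": 0,"dz": 12,"rx": 0,"ry": 0,"rz": 0,"gripper": 0.85},
    {"dx": 0.6,"dy": 0,"dz": 15,"rx": 0,"ry": 0,"rz": 0,"gripper": 0.85},
    {"dx": 0.6,"dy": 0,"dz": 18,"rx": 0,"ry": 0,"rz": 0,"gripper": 0.85},
    {"dx": 0.6,"dy": 0,"dz": 20,"rx": 0,"ry": 0,"rz": 0,"gripper": 0.85},
    {"dx": 0.6,"dy": 0,"dz": 21,"rx": 0,"ry": 0,"rz": 0,"gripper": 0.85}
  ]
}}

```text
t: 5.48
eef_pos: [0.5167, 0.0672, 0.0799]
ee_rot: [3.141, -0.0, -1.527]
force: [-0.7, 0.3, -0.4]
width: 0.0255
gripper_force: 30.0
```

```bash
python3 go.py 517.2 67 78.2 -1.527
```

```text
t 5.48 pos [516.7  67.2  79.9] rpy [ 3.1411e+00 -2.0000e-04 -1.5268e+00] F [-0.7  0.3 -0.4] w 25.5 gf 30.0 q [ 0.51  0.29 -0.54 -0.   -0.75 -0.46]
d [ 0.3 -0.5  1.7] r [ 0.001 -0.     0.   ]
```

>>> {"method": "jog_arm", "body": {
  "targets": [
    {"dx": 0,"dy": 0,"dz": 1,"rx": 0,"ry": 0,"rz": 0,"gripper": 0.85},
    {"dx": 0,"dy": 0,"dz": 2,"rx": 0,"ry": 0,"rz": 0,"gripper": 0.85},
    {"dx": 0,"dy": 0,"dz": 2.3,"rx": 0,"ry": 0,"rz": 0,"gripper": 0.85},
    {"dx": 0,"dy": 0,"dz": 2.3,"rx": 0,"ry": 0,"rz": 0,"gripper": 0.85},
    {"dx": 0,"dy": 0,"dz": 2,"rx": 0,"ry": 0,"rz": 0,"gripper": 0.6},
    {"dx": 0,"dy": 0,"dz": 1,"rx": 0,"ry": 0,"rz": 0,"gripper": 0.4},
    {"dx": 0,"dy": 0,"dz": 0,"rx": 0,"ry": 0,"rz": 0,"gripper": 0.2},
    {"dx": 0,"dy": 0,"dz": 0,"rx": 0,"ry": 0,"rz": 0,"gripper": 0}
  ]
}}

```text
t: 6.15
eef_pos: [0.5171, 0.0674, 0.0806]
ee_rot: [-3.141, 0.0, -1.527]
force: [-0.8, 0.5, 0.4]
width: 0.0467
gripper_force: 0.0
```

```bash
python3 go.py 517 67 140 -1.527 540 -250 160 -2.6
```

```text
t 6.15 pos [517.1  67.4  80.6] rpy [-3.1411e+00  2.0000e-04 -1.5268e+00] F [-0.8  0.5  0.4] w 46.7 gf 0.0 q [ 0.51  0.28 -0.54  0.   -0.75 -0.46]
d [  0.4   0.1 -59.4] r [-0.001  0.     0.   ]
d [318.1  -9.  -79.4] r [-0.     0.     1.073]
```

>>> {"method": "jog_arm", "body": {
  "targets": [
    {"dx": 0,"dy": 0,"dz": -20,"rx": 0,"ry": 0,"rz": 0,"gripper": 0},
    {"dx": 0,"dy": 0,"dz": -50,"rx": 0,"ry": 0,"rz": 0,"gripper": 0},
    {"dx": 20,"dy": -2,"dz": -75,"rx": 0,"ry": 0,"rz": 0.1,"gripper": 0},
    {"dx": 60,"dy": -4,"dz": -75,"rx": 0,"ry": 0,"rz": 0.22,"gripper": 0},
    {"dx": 100,"dy": -6,"dz": -75,"rx": 0,"ry": 0,"rz": 0.34,"gripper": 0},
    {"dx": 140,"dy": -9,"dz": -75,"rx": 0,"ry": 0,"rz": 0.46,"gripper": 0},
    {"dx": 180,"dy": -12,"dz": -75,"rx": 0,"ry": 0,"rz": 0.58,"gripper": 0},
    {"dx": 220,"dy": -14,"dz": -75,"rx": 0,"ry": 0,"rz": 0.7,"gripper": 0}
  ]
}}

```text
t: 6.82
eef_pos: [0.5406, -0.1536, 0.1557]
ee_rot: [-3.141, 0.001, -2.232]
force: [0.9, -0.5, 0.7]
width: 0.0874
gripper_force: 0.0
```

```bash
python3 go.py 559 -323.5 125 -2.6;python3 - <<'E'
from m import *
from station import arm
f=arm.grab_frame("top");np.savez("t2.npz",**f);W=cloud(f);z=W[...,2]
for nm,c in(("green",(.517,.067)),):
    m=(z>.075)&(z<.098)&(np.hypot(W[...,0]-c[0],W[...,1]-c[1])<.03);p=W[m]
    print(nm,m.sum(),ell(f,m,.086),np.percentile(p,[5,50,95],axis=0))
E
```

```text
t 6.82 pos [ 540.6 -153.6  155.7] rpy [-3.1410e+00  5.0000e-04 -2.2321e+00] F [ 0.9 -0.5  0.7] w 87.4 gf 0.0 q [ 0.07  0.25 -0.37  0.   -0.95 -0.73]
d [ 122.8 -118.8   30.7] r [-0.001  0.001  0.368]Traceback (most recent call last):
  File "<stdin>", line 6, in <module>
  File "m.py", line 6, in ell
    c=max(cs,key=lambda c:len(c)); c=cv2.convexHull(c) if False else c
ValueError: max() iterable argument is empty
```

```bash
python3 - <<'E'
from m import *
f=dict(np.load("t2.npz"))
cv2.imwrite("pics/t2.png",cv2.resize(f["frame"][150:350,150:450,::-1],(780,520),interpolation=cv2.INTER_CUBIC))
E
```

```text
(no output)
```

View pics/t2.png

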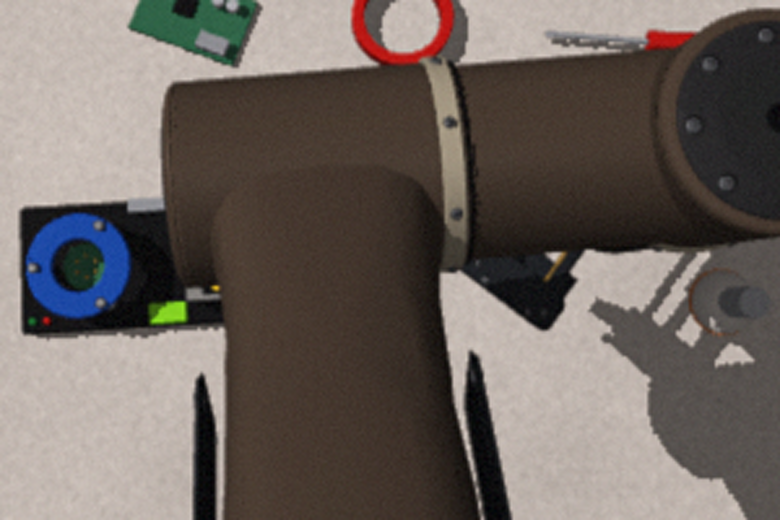

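The arm hides the dock (around crop 200,290); ring and node are visible. I'll check the green cell once the arm is further off.

>>> {"method": "jog_arm", "body": {
  "targets": [
    {"dx": 28,"dy": -27,"dz": 0,"rx": 0,"ry": 0,"rz": 0.12,"gripper": 0},
    {"dx": 56,"dy": -54,"dz": 0,"rx": 0,"ry": 0,"rz": 0.24,"gripper": 0},
    {"dx": 84,"dy": -81,"dz": 5,"rx": 0,"ry": 0,"rz": 0.36,"gripper": 0},
    {"dx": 110,"dy": -106,"dz": 15,"rx": 0,"ry": 0,"rz": 0.368,"gripper": 0},
    {"dx": 123,"dy": -119,"dz": 30,"rx": 0,"ry": 0,"rz": 0.368,"gripper": 0},
    {"dx": 123,"dy": -119,"dz": 30,"rx": 0,"ry": 0,"rz": 0.368,"gripper": 0},
    {"dx": 123,"dy": -119,"dz": 30,"rx": 0,"ry": 0,"rz": 0.368,"gripper": 0},
    {"dx": 123,"dy": -119,"dz": 30,"rx": 0,"ry": 0,"rz": 0.368,"gripper": 0}
  ]
}}

```text
t: 7.53
eef_pos: [0.5597, -0.3217, 0.1253]
ee_rot: [3.141, -0.0, -2.595]
force: [0.2, -0.3, 0.5]
width: 0.0874
gripper_force: 0.0
```

```bash
python3 go.py 559 -323.5 54.5 -2.6;python3 - <<'E'
from m import *
from station import arm
for n in("top","side"):
    f=arm.grab_frame(n);np.savez(n[0]+"3.npz",**f);W=cloud(f);z=W[...,2]
    c=(.517,.067);m=(z>.075)&(z<.098)&(np.hypot(W[...,0]-c[0],W[...,1]-c[1])<.03);p=W[m]
    print(n,m.sum())
    if m.sum(): print(ell(f,m,.086),np.percentile(p,[5,50,95],axis=0))
f=dict(np.load("s3.npz"));cv2.imwrite("pics/s3.png",cv2.resize(f["frame"][150:400,130:330,::-1],(480,600),interpolation=cv2.INTER_CUBIC))
E
```

```text
t 7.53 pos [ 559.7 -321.7  125.3] rpy [ 3.1414e+00 -3.0000e-04 -2.5949e+00] F [ 0.2 -0.3  0.5] w 87.4 gf 0.0 q [-0.22  0.41 -0.21  0.   -0.95 -0.8 ]
d [ 1.5 -1.2 70.8] r [ 0.    -0.     0.005]
top 98
[0.5166 0.0681 0.0117] [[0.50718098 0.05739317 0.08355583]
 [0.51625905 0.06864221 0.08640279]
 [0.5275982  0.07794436 0.08965624]]
side 0
```

View pics/s3.png

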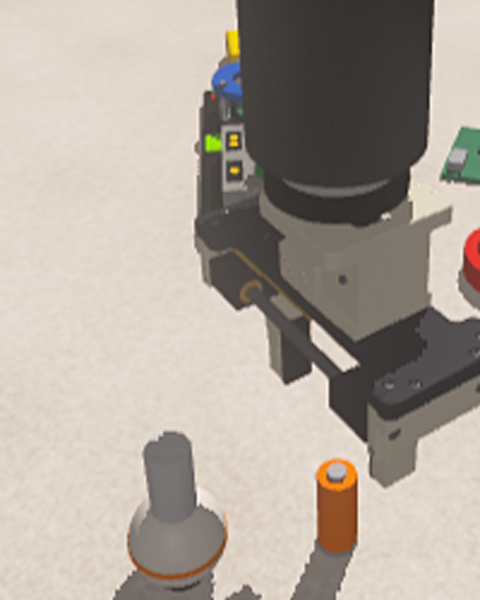

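>>> {"method": "jog_arm", "body": {
  "targets": [
    {"dx": 1.5,"dy": -1,"dz": 25,"rx": 0,"ry": 0,"rz": 0.005,"gripper": 0},
    {"dx": 1.5,"dy": -1,"dz": 50,"rx": 0,"ry": 0,"rz": 0.005,"gripper": 0},
    {"dx": 1.5,"dy": -1,"dz": 65,"rx": 0,"ry": 0,"rz": 0.005,"gripper": 0},
    {"dx": 1.5,"dy": -1,"dz": 70.5,"rx": 0,"ry": 0,"rz": 0.005,"gripper": 0.3},
    {"dx": 1.5,"dy": -1,"dz": 70.5,"rx": 0,"ry": 0,"rz": 0.005,"gripper": 0.4},
    {"dx": 1.5,"dy": -1,"dz": 70.5,"rx": 0,"ry": 0,"rz": 0.005,"gripper": 0.5},
    {"dx": 1.5,"dy": -1,"dz": 70.5,"rx": 0,"ry": 0,"rz": 0.005,"gripper": 0.5},
    {"dx": 1.5,"dy": -1,"dz": 70.5,"rx": 0,"ry": 0,"rz": 0.005,"gripper": 0.5}
  ]
}}

```text
t: 8.3
eef_pos: [0.56, -0.3236, 0.0564]
ee_rot: [-3.14, 0.002, -2.599]
force: [0.1, -0.6, -0.5]
width: 0.0599
gripper_force: 0.0
```

```bash
python3 go.py 559 -323.5 54.5 -2.6
```

```text
t 8.3 pos [ 560.  -323.6   56.4] rpy [-3.1397e+00  1.7000e-03 -2.5993e+00] F [ 0.1 -0.6 -0.5] w 59.9 gf 0.0 q [-0.22  0.48 -0.27  0.   -0.81 -0.81]
d [0.8 0.6 1.9] r [-0.002  0.002  0.001]
```

>>> {"method": "jog_arm", "body": {
  "targets": [
    {"dx": 0.8,"dy": 0.5,"dz": 1.5,"rx": 0,"ry": 0,"rz": 0,"gripper": 0.6},
    {"dx": 0.8,"dy": 0.5,"dz": 1.5,"rx": 0,"ry": 0,"rz": 0,"gripper": 0.7},
    {"dx": 0.8,"dy": 0.5,"dz": 1.5,"rx": 0,"ry": 0,"rz": 0,"gripper": 0.85},
    {"dx": 0.8,"dy": 0.5,"dz": 1.5,"rx": 0,"ry": 0,"rz": 0,"gripper": 0.85},
    {"dx": 0.8,"dy": 0.5,"dz": 1.5,"rx": 0,"ry": 0,"rz": 0,"gripper": 0.85},
    {"dx": 0.8,"dy": 0.5,"dz": 1.5,"rx": 0,"ry": 0,"rz": 0,"gripper": 0.85},
    {"dx": 0.8,"dy": 0.5,"dz": 1.5,"rx": 0,"ry": 0,"rz": 0,"gripper": 0.85},
    {"dx": 0.8,"dy": 0.5,"dz": 1.5,"rx": 0,"ry": 0,"rz": 0,"gripper": 0.85}
  ]
}}

```text
t: 8.97
eef_pos: [0.5582, -0.3236, 0.0534]
ee_rot: [-3.141, -0.0, -2.6]
force: [-0.7, 0.4, 1.6]
width: 0.0255
gripper_force: 30.0
```

```bash
python3 go.py 514.5 127 155 -1.527
```

```text
t 8.97 pos [ 558.2 -323.6   53.4] rpy [-3.1415 -0.     -2.5997] F [-0.7  0.4  1.6] w 25.5 gf 30.0 q [-0.22  0.49 -0.28  0.   -0.81 -0.81]
d [-195.   408.5 -101.6] r [-0.    -0.    -1.073]
```

>>> {"method": "jog_arm", "body": {
  "targets": [
    {"dx": 0,"dy": 0,"dz": -15,"rx": 0,"ry": 0,"rz": 0,"gripper": 0.85},
    {"dx": 0,"dy": 0,"dz": -50,"rx": 0,"ry": 0,"rz": 0,"gripper": 0.85},
    {"dx": -5,"dy": 10,"dz": -88,"rx": 0,"ry": 0,"rz": -0.1,"gripper": 0.85},
    {"dx": -17,"dy": 36,"dz": -115,"rx": 0,"ry": 0,"rz": -0.22,"gripper": 0.85},
    {"dx": -34,"dy": 72,"dz": -122,"rx": 0,"ry": 0,"rz": -0.34,"gripper": 0.85},
    {"dx": -51,"dy": 108,"dz": -122,"rx": 0,"ry": 0,"rz": -0.46,"gripper": 0.85},
    {"dx": -68,"dy": 144,"dz": -122,"rx": 0,"ry": 0,"rz": -0.58,"gripper": 0.85},
    {"dx": -85,"dy": 180,"dz": -122,"rx": 0,"ry": 0,"rz": -0.7,"gripper": 0.85}
  ]
}}

```text
t: 9.63
eef_pos: [0.5374, -0.1239, 0.1756]
ee_rot: [-3.141, 0.001, -1.895]
force: [0.5, 0.6, -1.4]
width: 0.0254
gripper_force: 30.0
```

```bash
python3 go.py 514.5 127 170 -1.527
```

```text
t 9.63 pos [ 537.4 -123.9  175.6] rpy [-3.1411e+00  5.0000e-04 -1.8946e+00] F [ 0.5  0.6 -1.4] w 25.4 gf 30.0 q [ 0.13  0.22 -0.36 -0.   -0.99 -0.45]
d [-230.6  101.6    5.7] r [-0.001  0.    -0.368]
```

>>> {"method": "jog_arm", "body": {
  "targets": [
    {"dx": -34,"dy": 15,"dz": 0,"rx": 0,"ry": 0,"rz": -0.1,"gripper": 0.85},
    {"dx": -68,"dy": 30,"dz": 0,"rx": 0,"ry": 0,"rz": -0.2,"gripper": 0.85},
    {"dx": -104,"dy": 46,"dz": 0,"rx": 0,"ry": 0,"rz": -0.3,"gripper": 0.85},
    {"dx": -140,"dy": 62,"dz": 0,"rx": 0,"ry": 0,"rz": -0.368,"gripper": 0.85},
    {"dx": -176,"dy": 78,"dz": 0,"rx": 0,"ry": 0,"rz": -0.368,"gripper": 0.85},
    {"dx": -210,"dy": 92,"dz": 0,"rx": 0,"ry": 0,"rz": -0.368,"gripper": 0.85},
    {"dx": -230.4,"dy": 101.5,"dz": 0,"rx": 0,"ry": 0,"rz": -0.368,"gripper": 0.85},
    {"dx": -230.4,"dy": 101.5,"dz": 20,"rx": 0,"ry": 0,"rz": -0.368,"gripper": 0.85}
  ]
}}

```text
t: 10.3
eef_pos: [0.5186, 0.1303, 0.1586]
ee_rot: [-3.135, 0.003, -1.527]
force: [0.8, 0.2, -0.2]
width: 0.0254
gripper_force: 30.0
```

```bash
python3 go.py 514.5 126.7 102 -1.527
```

```text
t 10.3 pos [518.6 130.3 158.6] rpy [-3.1349  0.0032 -1.5273] F [ 0.8  0.2 -0.2] w 25.4 gf 30.0 q [ 0.61  0.2  -0.43  0.   -0.93 -0.57]
d [ 3.6  4.6 56.5] r [-0.007  0.003 -0.   ]
```

>>> {"method": "jog_arm", "body": {
  "targets": [
    {"dx": 0,"dy": 0,"dz": 15,"rx": 0,"ry": 0,"rz": 0,"gripper": 0.85},
    {"dx": 0,"dy": 0,"dz": 28,"rx": 0,"ry": 0,"rz": 0,"gripper": 0.85},
    {"dx": 0,"dy": 0,"dz": 38,"rx": 0,"ry": 0,"rz": 0,"gripper": 0.85},
    {"dx": 0,"dy": 0,"dz": 42,"rx": 0,"ry": 0,"rz": 0,"gripper": 0.85},
    {"dx": 0,"dy": 0,"dz": 42,"rx": 0,"ry": 0,"rz": 0,"gripper": 0.85},
    {"dx": 0,"dy": 0,"dz": 42,"rx": 0,"ry": 0,"rz": 0,"gripper": 0.85},
    {"dx": 0,"dy": 0,"dz": 42,"rx": 0,"ry": 0,"rz": 0,"gripper": 0.85},
    {"dx": 0,"dy": 0,"dz": 42,"rx": 0,"ry": 0,"rz": 0,"gripper": 0.85}
  ]
}}

```text
t: 10.97
eef_pos: [0.517, 0.1255, 0.1142]
ee_rot: [-3.14, 0.001, -1.532]
force: [-0.3, -0.0, -0.5]
width: 0.0255
gripper_force: 30.0
```

```bash
python3 go.py 514.5 126.7 98 -1.527
```

```text
t 10.97 pos [517.  125.5 114.2] rpy [-3.1403e+00  7.0000e-04 -1.5320e+00] F [-0.3 -0.  -0.5] w 25.5 gf 30.0 q [ 0.61  0.25 -0.48  0.   -0.83 -0.57]
d [-1.3  2.5 16.2] r [-0.001  0.001 -0.005]
```

>>> {"method": "jog_arm", "body": {
  "targets": [
    {"dx": -1.3,"dy": 2.5,"dz": 0,"rx": 0,"ry": 0,"rz": -0.005,"gripper": 0.85},
    {"dx": -1.3,"dy": 2.5,"dz": 2,"rx": 0,"ry": 0,"rz": -0.005,"gripper": 0.85},
    {"dx": -1.3,"dy": 2.5,"dz": 4,"rx": 0,"ry": 0,"rz": -0.005,"gripper": 0.85},
    {"dx": -1.3,"dy": 2.5,"dz": 6,"rx": 0,"ry": 0,"rz": -0.005,"gripper": 0.85},
    {"dx": -1.3,"dy": 2.5,"dz": 8,"rx": 0,"ry": 0,"rz": -0.005,"gripper": 0.85},
    {"dx": -1.3,"dy": 2.5,"dz": 10,"rx": 0,"ry": 0,"rz": -0.005,"gripper": 0.85},
    {"dx": -1.3,"dy": 2.5,"dz": 12,"rx": 0,"ry": 0,"rz": -0.005,"gripper": 0.85},
    {"dx": -1.3,"dy": 2.5,"dz": 14,"rx": 0,"ry": 0,"rz": -0.005,"gripper": 0.85}
  ]
}}

```text
t: 11.63
eef_pos: [0.5139, 0.1265, 0.099]
ee_rot: [3.141, -0.0, -1.527]
force: [-0.5, -0.1, -0.4]
width: 0.0256
gripper_force: 30.0
```

```bash
python3 go.py 514.5 126.7 77.4 -1.527
```

```text
t 11.63 pos [513.9 126.5  99. ] rpy [ 3.1414e+00 -1.0000e-04 -1.5268e+00] F [-0.5 -0.1 -0.4] w 25.6 gf 30.0 q [ 0.61  0.27 -0.5   0.   -0.8  -0.57]
d [-0.1 -0.6 21.6] r [ 0. -0.  0.]
```

Inside the pocket mouth, no contact force. Continue down.

>>> {"method": "jog_arm", "body": {
  "targets": [
    {"dx": 0,"dy": -0.5,"dz": 3,"rx": 0,"ry": 0,"rz": 0,"gripper": 0.85},
    {"dx": 0,"dy": -0.5,"dz": 6,"rx": 0,"ry": 0,"rz": 0,"gripper": 0.85},
    {"dx": 0,"dy": -0.5,"dz": 9,"rx": 0,"ry": 0,"rz": 0,"gripper": 0.85},
    {"dx": 0,"dy": -0.5,"dz": 12,"rx": 0,"ry": 0,"rz": 0,"gripper": 0.85},
    {"dx": 0,"dy": -0.5,"dz": 15,"rx": 0,"ry": 0,"rz": 0,"gripper": 0.85},
    {"dx": 0,"dy": -0.5,"dz": 18,"rx": 0,"ry": 0,"rz": 0,"gripper": 0.85},
    {"dx": 0,"dy": -0.5,"dz": 20,"rx": 0,"ry": 0,"rz": 0,"gripper": 0.85},
    {"dx": 0,"dy": -0.5,"dz": 20,"rx": 0,"ry": 0,"rz": 0,"gripper": 0.85}
  ]
}}

```text
t: 12.3
eef_pos: [0.5142, 0.1264, 0.0788]
ee_rot: [3.141, -0.0, -1.527]
force: [-0.9, 1.0, -0.5]
width: 0.0253
gripper_force: 30.0
```

```bash
python3 go.py 514.5 126.7 77.4 -1.527
```

```text
t 12.3 pos [514.2 126.4  78.8] rpy [ 3.1409e+00 -4.0000e-04 -1.5269e+00] F [-0.9  1.  -0.5] w 25.3 gf 30.0 q [ 0.61  0.3  -0.52 -0.   -0.75 -0.57]
d [-0.3 -0.3  1.4] r [ 0.001 -0.     0.   ]
```

>>> {"method": "jog_arm", "body": {
  "targets": [
    {"dx": 0,"dy": 0,"dz": 1,"rx": 0,"ry": 0,"rz": 0,"gripper": 0.85},
    {"dx": 0,"dy": 0,"dz": 1.8,"rx": 0,"ry": 0,"rz": 0,"gripper": 0.85},
    {"dx": 0,"dy": 0,"dz": 1.8,"rx": 0,"ry": 0,"rz": 0,"gripper": 0.85},
    {"dx": 0,"dy": 0,"dz": 1.8,"rx": 0,"ry": 0,"rz": 0,"gripper": 0.85},
    {"dx": 0,"dy": 0,"dz": 1.6,"rx": 0,"ry": 0,"rz": 0,"gripper": 0.6},
    {"dx": 0,"dy": 0,"dz": 1,"rx": 0,"ry": 0,"rz": 0,"gripper": 0.4},
    {"dx": 0,"dy": 0,"dz": 0,"rx": 0,"ry": 0,"rz": 0,"gripper": 0.2},
    {"dx": 0,"dy": 0,"dz": 0,"rx": 0,"ry": 0,"rz": 0,"gripper": 0}
  ]
}}

```text
t: 12.97
eef_pos: [0.5146, 0.1267, 0.0797]
ee_rot: [-3.141, 0.0, -1.527]
force: [0.1, -0.2, 0.2]
width: 0.0467
gripper_force: 0.0
```

>>> {"method": "jog_arm", "body": {
  "targets": [
    {"dx": 0,"dy": 0,"dz": 0,"rx": 0,"ry": 0,"rz": 0,"gripper": 0},
    {"dx": 0,"dy": 0,"dz": -20,"rx": 0,"ry": 0,"rz": 0,"gripper": 0},
    {"dx": 0,"dy": 0,"dz": -50,"rx": 0,"ry": 0,"rz": 0,"gripper": 0},
    {"dx": 20,"dy": 2,"dz": -85,"rx": 0,"ry": 0,"rz": 0,"gripper": 0},
    {"dx": 60,"dy": 6,"dz": -100,"rx": 0,"ry": 0,"rz": 0,"gripper": 0},
    {"dx": 100,"dy": 10,"dz": -100,"rx": 0,"ry": 0,"rz": 0,"gripper": 0},
    {"dx": 140,"dy": 13,"dz": -100,"rx": 0,"ry": 0,"rz": 0,"gripper": 0},
    {"dx": 180,"dy": 17,"dz": -100,"rx": 0,"ry": 0,"rz": 0,"gripper": 0}
  ]
}}

```text
t: 13.63
eef_pos: [0.5052, -0.0554, 0.1802]
ee_rot: [-3.14, 0.0, -1.526]
force: [0.9, -0.5, -0.6]
width: 0.0875
gripper_force: 0.0
```

```bash
python3 go.py 461 -336 155 -1.527
```

```text
t 13.63 pos [505.2 -55.4 180.2] rpy [-3.1399e+00  4.0000e-04 -1.5258e+00] F [ 0.9 -0.5 -0.6] w 87.5 gf 0.0 q [ 0.28  0.14 -0.45 -0.   -0.98 -0.23]
d [278.3  56.8  24.9] r [-0.002  0.     0.001]
```

>>> {"method": "jog_arm", "body": {
  "targets": [
    {"dx": 40,"dy": 8,"dz": 0,"rx": 0,"ry": 0,"rz": 0,"gripper": 0},
    {"dx": 80,"dy": 16,"dz": 0,"rx": 0,"ry": 0,"rz": 0,"gripper": 0},
    {"dx": 120,"dy": 24,"dz": 0,"rx": 0,"ry": 0,"rz": 0,"gripper": 0},
    {"dx": 160,"dy": 32,"dz": 5,"rx": 0,"ry": 0,"rz": 0,"gripper": 0},
    {"dx": 200,"dy": 41,"dz": 10,"rx": 0,"ry": 0,"rz": 0,"gripper": 0},
    {"dx": 240,"dy": 49,"dz": 15,"rx": 0,"ry": 0,"rz": 0,"gripper": 0},
    {"dx": 265,"dy": 54,"dz": 20,"rx": 0,"ry": 0,"rz": 0,"gripper": 0},
    {"dx": 278,"dy": 57,"dz": 25,"rx": 0,"ry": 0,"rz": 0,"gripper": 0}
  ]
}}

```text
t: 14.3
eef_pos: [0.4597, -0.3371, 0.1538]
ee_rot: [3.141, -0.0, -1.529]
force: [0.1, 1.2, 0.2]
width: 0.0877
gripper_force: 0.0
```

>>> {"method": "jog_arm", "body": {
  "targets": [
    {"dx": 0,"dy": 0,"dz": 0,"rx": 0,"ry": 0,"rz": 0,"gripper": 0},
    {"dx": 0,"dy": 0,"dz": 0,"rx": 0,"ry": 0,"rz": 0,"gripper": 0},
    {"dx": 0,"dy": 0,"dz": 0,"rx": 0,"ry": 0,"rz": 0,"gripper": 0},
    {"dx": 0,"dy": 0,"dz": 0,"rx": 0,"ry": 0,"rz": 0,"gripper": 0},
    {"dx": 0,"dy": 0,"dz": 0,"rx": 0,"ry": 0,"rz": 0,"gripper": 0},
    {"dx": 0,"dy": 0,"dz": 0,"rx": 0,"ry": 0,"rz": 0,"gripper": 0},
    {"dx": 0,"dy": 0,"dz": 0,"rx": 0,"ry": 0,"rz": 0,"gripper": 0},
    {"dx": 0,"dy": 0,"dz": 0,"rx": 0,"ry": 0,"rz": 0,"gripper": 0}
  ]
}}

```text
t: 14.97
eef_pos: [0.4609, -0.3338, 0.1546]
ee_rot: [-3.141, -0.0, -1.526]
force: [0.9, 0.8, 0.2]
width: 0.0877
gripper_force: 0.0
```

```bash
python3 go.py 461 -336 85 -1.527;python3 - <<'E'
from m import *
from station import arm
f=arm.grab_frame("top");np.savez("t4.npz",**f);W=cloud(f);z=W[...,2]
for c in((.517,.067),(.5145,.127)):
    m=(z>.075)&(z<.098)&(np.hypot(W[...,0]-c[0],W[...,1]-c[1])<.03);p=W[m]
    print(m.sum())
    if m.sum(): print(ell(f,m,.086),np.median(p,axis=0))
E
```

```text
t 14.97 pos [ 460.9 -333.8  154.6] rpy [-3.1412e+00 -1.0000e-04 -1.5260e+00] F [0.9 0.8 0.2] w 87.7 gf 0.0 q [-0.28  0.27 -0.35 -0.   -0.95  0.33]
d [ 2.2  0.  69.6] r [-0.    -0.     0.001]
98
[0.5166 0.0681 0.0117] [0.51633191 0.06859864 0.08604455]
103
[0.5144 0.1269 0.0121] [0.5145607  0.12600235 0.08591134]
```

>>> {"method": "jog_arm", "body": {
  "targets": [
    {"dx": 2,"dy": 0,"dz": 20,"rx": 0,"ry": 0,"rz": 0,"gripper": 0},
    {"dx": 2,"dy": 0,"dz": 40,"rx": 0,"ry": 0,"rz": 0,"gripper": 0},
    {"dx": 2,"dy": 0,"dz": 58,"rx": 0,"ry": 0,"rz": 0,"gripper": 0},
    {"dx": 2,"dy": 0,"dz": 69.5,"rx": 0,"ry": 0,"rz": 0,"gripper": 0},
    {"dx": 2,"dy": 0,"dz": 69.5,"rx": 0,"ry": 0,"rz": 0,"gripper": 0.2},
    {"dx": 2,"dy": 0,"dz": 69.5,"rx": 0,"ry": 0,"rz": 0,"gripper": 0.4},
    {"dx": 2,"dy": 0,"dz": 69.5,"rx": 0,"ry": 0,"rz": 0,"gripper": 0.5},
    {"dx": 2,"dy": 0,"dz": 69.5,"rx": 0,"ry": 0,"rz": 0,"gripper": 0.5}
  ],
  "force": 30
}}

```text
t: 15.68
eef_pos: [0.4615, -0.3365, 0.086]
ee_rot: [-3.14, -0.001, -1.527]
force: [0.0, -1.1, 0.1]
width: 0.0664
gripper_force: 0.0
```

```bash
python3 go.py 461 -336 85 -1.527
```

```text
t 15.68 pos [ 461.5 -336.5   86. ] rpy [-3.1399e+00 -8.0000e-04 -1.5266e+00] F [ 0.  -1.1  0.1] w 66.4 gf 0.0 q [-0.29  0.35 -0.42  0.   -0.8   0.33]
d [-0.5  0.4  1. ] r [-0.002 -0.001  0.   ]
```

>>> {"method": "jog_arm", "body": {
  "targets": [
    {"dx": 0,"dy": 0,"dz": 0.5,"rx": 0,"ry": 0,"rz": 0,"gripper": 0.6},
    {"dx": 0,"dy": 0,"dz": 0.5,"rx": 0,"ry": 0,"rz": 0,"gripper": 0.7},
    {"dx": 0,"dy": 0,"dz": 0.5,"rx": 0,"ry": 0,"rz": 0,"gripper": 0.85},
    {"dx": 0,"dy": 0,"dz": 0.5,"rx": 0,"ry": 0,"rz": 0,"gripper": 0.85},
    {"dx": 0,"dy": 0,"dz": 0.5,"rx": 0,"ry": 0,"rz": 0,"gripper": 0.85},
    {"dx": 0,"dy": 0,"dz": 0.5,"rx": 0,"ry": 0,"rz": 0,"gripper": 0.85},
    {"dx": 0,"dy": 0,"dz": 0.5,"rx": 0,"ry": 0,"rz": 0,"gripper": 0.85},
    {"dx": 0,"dy": 0,"dz": 0.5,"rx": 0,"ry": 0,"rz": 0,"gripper": 0.85}
  ],
  "force": 60
}}

```text
t: 16.35
eef_pos: [0.4607, -0.3362, 0.0843]
ee_rot: [3.141, 0.0, -1.527]
force: [0.1, -0.3, 0.1]
width: 0.0274
gripper_force: 60.0
```

```bash
python3 go.py 500 256 225 -1.527
```

```text
t 16.35 pos [ 460.7 -336.2   84.3] rpy [ 3.1415  0.     -1.5268] F [ 0.1 -0.3  0.1] w 27.4 gf 60.0 q [-0.29  0.35 -0.42 -0.   -0.8   0.33]
d [-589.9  -65.3 -140.6] r [0. 0. 0.]
```

>>> {"method": "jog_arm", "body": {
  "targets": [
    {"dx": 0,"dy": 0,"dz": -15,"rx": 0,"ry": 0,"rz": 0,"gripper": 0.85},
    {"dx": 0,"dy": 0,"dz": -45,"rx": 0,"ry": 0,"rz": 0,"gripper": 0.85},
    {"dx": -15,"dy": -1,"dz": -80,"rx": 0,"ry": 0,"rz": 0,"gripper": 0.85},
    {"dx": -40,"dy": -4,"dz": -110,"rx": 0,"ry": 0,"rz": 0,"gripper": 0.85},
    {"dx": -75,"dy": -8,"dz": -130,"rx": 0,"ry": 0,"rz": 0,"gripper": 0.85},
    {"dx": -113,"dy": -12,"dz": -140,"rx": 0,"ry": 0,"rz": 0,"gripper": 0.85},
    {"dx": -153,"dy": -17,"dz": -140,"rx": 0,"ry": 0,"rz": 0,"gripper": 0.85},
    {"dx": -193,"dy": -21,"dz": -140,"rx": 0,"ry": 0,"rz": 0,"gripper": 0.85}
  ]
}}

```text
t: 17.02
eef_pos: [0.4732, -0.1409, 0.2252]
ee_rot: [-3.14, 0.0, -1.528]
force: [1.1, 1.6, -1.8]
width: 0.0271
gripper_force: 60.0
```

>>> {"method": "jog_arm", "body": {
  "targets": [
    {"dx": -40,"dy": -4,"dz": 0,"rx": 0,"ry": 0,"rz": 0,"gripper": 0.85},
    {"dx": -80,"dy": -9,"dz": 0,"rx": 0,"ry": 0,"rz": 0,"gripper": 0.85},
    {"dx": -120,"dy": -13,"dz": 0,"rx": 0,"ry": 0,"rz": 0,"gripper": 0.85},
    {"dx": -160,"dy": -18,"dz": 0,"rx": 0,"ry": 0,"rz": 0,"gripper": 0.85},
    {"dx": -200,"dy": -22,"dz": 0,"rx": 0,"ry": 0,"rz": 0,"gripper": 0.85},
    {"dx": -240,"dy": -27,"dz": 0,"rx": 0,"ry": 0,"rz": 0,"gripper": 0.85},
    {"dx": -280,"dy": -31,"dz": 0,"rx": 0,"ry": 0,"rz": 0,"gripper": 0.85},
    {"dx": -315,"dy": -35,"dz": 0,"rx": 0,"ry": 0,"rz": 0,"gripper": 0.85}
  ]
}}

```text
t: 17.68
eef_pos: [0.4938, 0.1762, 0.2242]
ee_rot: [3.141, 0.0, -1.526]
force: [2.1, 0.7, -1.5]
width: 0.0273
gripper_force: 60.0
```

```bash
python3 go.py 500 255.8 160 -1.527
```

```text
t 17.68 pos [493.8 176.2 224.2] rpy [ 3.1415e+00  3.0000e-04 -1.5261e+00] F [ 2.1  0.7 -1.5] w 27.3 gf 60.0 q [ 0.72  0.13 -0.35 -0.   -1.09 -0.67]
d [-79.3  -9.8  64.3] r [0.    0.    0.001]
```

>>> {"method": "jog_arm", "body": {
  "targets": [
    {"dx": -35,"dy": -4,"dz": 0,"rx": 0,"ry": 0,"rz": 0,"gripper": 0.85},
    {"dx": -65,"dy": -8,"dz": 10,"rx": 0,"ry": 0,"rz": 0,"gripper": 0.85},
    {"dx": -79.5,"dy": -10,"dz": 25,"rx": 0,"ry": 0,"rz": 0,"gripper": 0.85},
    {"dx": -79.5,"dy": -10,"dz": 45,"rx": 0,"ry": 0,"rz": 0,"gripper": 0.85},
    {"dx": -79.5,"dy": -10,"dz": 59,"rx": 0,"ry": 0,"rz": 0,"gripper": 0.85},
    {"dx": -79.5,"dy": -10,"dz": 59,"rx": 0,"ry": 0,"rz": 0,"gripper": 0.85},
    {"dx": -79.5,"dy": -10,"dz": 59,"rx": 0,"ry": 0,"rz": 0,"gripper": 0.85},
    {"dx": -79.5,"dy": -10,"dz": 59,"rx": 0,"ry": 0,"rz": 0,"gripper": 0.85}
  ]
}}

```text
t: 18.35
eef_pos: [0.5013, 0.2537, 0.1662]
ee_rot: [-3.141, 0.0, -1.527]
force: [0.4, 0.1, -0.6]
width: 0.0278
gripper_force: 60.0
```

```bash
python3 go.py 500 255.8 139 -1.527; python3 look.py side s5 170 100 310 220
```

```text
t 18.35 pos [501.3 253.7 166.2] rpy [-3.1408e+00  3.0000e-04 -1.5268e+00] F [ 0.4  0.1 -0.6] w 27.8 gf 60.0 q [ 0.82  0.24 -0.35  0.   -0.97 -0.77]
d [-2.2  1.2 27.2] r [-0.001  0.     0.   ]
scale 5.0
```

View pics/s5.png

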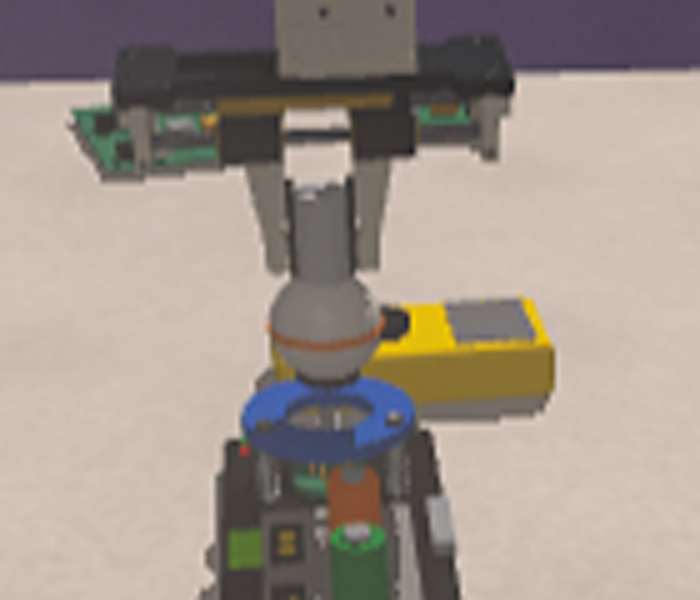

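The node hangs upright over the ring (globe at crop x≈325, ring centre ≈329, which matches within the perspective lean). Lower.

>>> {"method": "jog_arm", "body": {
  "targets": [
    {"dx": -2,"dy": 1,"dz": 0,"rx": 0,"ry": 0,"rz": 0,"gripper": 0.85},
    {"dx": -2,"dy": 1,"dz": 5,"rx": 0,"ry": 0,"rz": 0,"gripper": 0.85},
    {"dx": -2,"dy": 1,"dz": 10,"rx": 0,"ry": 0,"rz": 0,"gripper": 0.85},
    {"dx": -2,"dy": 1,"dz": 15,"rx": 0,"ry": 0,"rz": 0,"gripper": 0.85},
    {"dx": -2,"dy": 1,"dz": 20,"rx": 0,"ry": 0,"rz": 0,"gripper": 0.85},
    {"dx": -2,"dy": 1,"dz": 24,"rx": 0,"ry": 0,"rz": 0,"gripper": 0.85},
    {"dx": -2,"dy": 1,"dz": 27,"rx": 0,"ry": 0,"rz": 0,"gripper": 0.85},
    {"dx": -2,"dy": 1,"dz": 27,"rx": 0,"ry": 0,"rz": 0,"gripper": 0.85}
  ]
}}

```text
t: 19.07
eef_pos: [0.4994, 0.2552, 0.1374]
ee_rot: [3.14, -0.001, -1.527]
force: [0.7, 0.2, -1.6]
width: 0.0271
gripper_force: 60.0
```

```bash
python3 go.py 500 255.8 132 -1.527; python3 -c "
from m import *
from station import arm
f=arm.grab_frame('side');H=hue(f);h,s,v=H[...,0],H[...,1],H[...,2];W=cloud(f)
m=(h>100)&(h<125)&(s>130)&(v>60)
vv,uu=np.nonzero(m);print('ring cols',uu.min(),uu.max(),(uu.min()+uu.max())/2,'z95',np.percentile(W[m][:,2],90))
o=(h<18)&(h>3)&(s>70)&(np.abs(W[...,0]-.5)<.035)&(np.abs(W[...,1]-.24)<.04)&(W[...,2]>.07)
vv,uu=np.nonzero(o);print('band',uu.min(),uu.max(),vv.mean())
print(proj(f,[[.5,.256,.062],[.5,.256,.086]]))"
```

```text
t 19.07 pos [499.4 255.2 137.4] rpy [ 3.1404e+00 -1.0000e-03 -1.5269e+00] F [ 0.7  0.2 -1.6] w 27.1 gf 60.0 q [ 0.82  0.27 -0.39 -0.   -0.91 -0.78]
d [-0.6 -0.6  5.4] r [ 0.001 -0.001  0.   ]
ring cols 0 252 126.0 z95 0.06096071433004673
band 209 245 63.833333333333336
[[234.68271785 180.93563095]
 [234.2568162  172.817388  ]]
```

>>> {"method": "jog_arm", "body": {
  "targets": [
    {"dx": -0.5,"dy": -0.5,"dz": 2,"rx": 0,"ry": 0,"rz": 0,"gripper": 0.85},
    {"dx": -0.5,"dy": -0.5,"dz": 4,"rx": 0,"ry": 0,"rz": 0,"gripper": 0.85},
    {"dx": -0.5,"dy": -0.5,"dz": 6,"rx": 0,"ry": 0,"rz": 0,"gripper": 0.85},
    {"dx": -0.5,"dy": -0.5,"dz": 8,"rx": 0,"ry": 0,"rz": 0,"gripper": 0.85},
    {"dx": -0.5,"dy": -0.5,"dz": 8,"rx": 0,"ry": 0,"rz": 0,"gripper": 0.85},
    {"dx": -0.5,"dy": -0.5,"dz": 8,"rx": 0,"ry": 0,"rz": 0,"gripper": 0.85},
    {"dx": -0.5,"dy": -0.5,"dz": 8,"rx": 0,"ry": 0,"rz": 0,"gripper": 0.85},
    {"dx": -0.5,"dy": -0.5,"dz": 8,"rx": 0,"ry": 0,"rz": 0,"gripper": 0.85}
  ]
}}

```text
t: 19.78
eef_pos: [0.5002, 0.256, 0.1306]
ee_rot: [-3.141, 0.0, -1.527]
force: [-1.7, -1.2, 3.8]
width: 0.0275
gripper_force: 60.0
```

```bash
python3 go.py 500 255.8 117 -1.527; python3 -c "
from station import arm;print(arm.get_state()['moment'])"
```

```text
t 19.78 pos [500.2 256.  130.6] rpy [-3.1414  0.     -1.5267] F [-1.7 -1.2  3.8] w 27.5 gf 60.0 q [ 0.82  0.28 -0.4   0.   -0.89 -0.78]
d [ 0.2  0.3 13.6] r [-0.  0.  0.]
[-0.53434315  0.60534326  0.01717951]
```

>>> {"method": "jog_arm", "body": {
  "targets": [
    {"dx": 0.5,"dy": 0.7,"dz": 0,"rx": 0,"ry": 0,"rz": 0,"gripper": 0.85},
    {"dx": 0.5,"dy": 0.7,"dz": 2,"rx": 0,"ry": 0,"rz": 0,"gripper": 0.85},
    {"dx": 0.5,"dy": 0.7,"dz": 4,"rx": 0,"ry": 0,"rz": 0,"gripper": 0.85},
    {"dx": 0.5,"dy": 0.7,"dz": 6,"rx": 0,"ry": 0,"rz": 0,"gripper": 0.85},
    {"dx": 0.5,"dy": 0.7,"dz": 8,"rx": 0,"ry": 0,"rz": 0,"gripper": 0.85},
    {"dx": 0.5,"dy": 0.7,"dz": 10,"rx": 0,"ry": 0,"rz": 0,"gripper": 0.85},
    {"dx": 0.5,"dy": 0.7,"dz": 11,"rx": 0,"ry": 0,"rz": 0,"gripper": 0.85},
    {"dx": 0.5,"dy": 0.7,"dz": 11,"rx": 0,"ry": 0,"rz": 0,"gripper": 0.85}
  ]
}}

```text
t: 20.45
eef_pos: [0.5001, 0.2559, 0.12]
ee_rot: [-3.14, 0.001, -1.526]
force: [-1.6, -0.9, 10.5]
width: 0.027
gripper_force: 60.0
```

```bash
python3 go.py 500 255.8 117 -1.527
```

```text
t 20.45 pos [500.1 255.9 120. ] rpy [-3.1402e+00  6.0000e-04 -1.5264e+00] F [-1.6 -0.9 10.5] w 27.0 gf 60.0 q [ 0.82  0.29 -0.41  0.   -0.87 -0.78]
d [0.1 0.1 3. ] r [-0.001  0.001  0.001]
```

>>> {"method": "jog_arm", "body": {
  "targets": [
    {"dx": 0,"dy": 0,"dz": 1,"rx": 0,"ry": 0,"rz": 0,"gripper": 0.85},
    {"dx": 0,"dy": 0,"dz": 2,"rx": 0,"ry": 0,"rz": 0,"gripper": 0.85},
    {"dx": 0,"dy": 0,"dz": 3,"rx": 0,"ry": 0,"rz": 0,"gripper": 0.85},
    {"dx": 0,"dy": 0,"dz": 4,"rx": 0,"ry": 0,"rz": 0,"gripper": 0.85},
    {"dx": 0,"dy": 0,"dz": 4.5,"rx": 0,"ry": 0,"rz": 0,"gripper": 0.85},
    {"dx": 0,"dy": 0,"dz": 4.5,"rx": 0,"ry": 0,"rz": 0,"gripper": 0.85},
    {"dx": 0,"dy": 0,"dz": 4.5,"rx": 0,"ry": 0,"rz": 0,"gripper": 0.85},
    {"dx": 0,"dy": 0,"dz": 4.5,"rx": 0,"ry": 0,"rz": 0,"gripper": 0.85}
  ]
}}

```text
t: 21.12
eef_pos: [0.5002, 0.256, 0.1164]
ee_rot: [-3.14, 0.001, -1.526]
force: [-4.1, -1.8, 13.7]
width: 0.0272
gripper_force: 60.0
```

```bash
python3 go.py 500 255.8 117 -1.527
```

```text
t 21.12 pos [500.2 256.  116.4] rpy [-3.1397e+00  8.0000e-04 -1.5260e+00] F [-4.1 -1.8 13.7] w 27.2 gf 60.0 q [ 0.82  0.3  -0.41  0.   -0.86 -0.78]
d [ 0.2  0.2 -0.6] r [-0.002  0.001  0.001]
```

>>> {"method": "jog_arm", "body": {
  "targets": [
    {"dx": 0.3,"dy": 0.8,"dz": 0.5,"rx": 0,"ry": 0,"rz": 0,"gripper": 0.85},
    {"dx": 0.3,"dy": 0.8,"dz": 1,"rx": 0,"ry": 0,"rz": 0,"gripper": 0.85},
    {"dx": 0.3,"dy": 0.8,"dz": 1.5,"rx": 0,"ry": 0,"rz": 0,"gripper": 0.85},
    {"dx": 0.3,"dy": 0.8,"dz": 2,"rx": 0,"ry": 0,"rz": 0,"gripper": 0.85},
    {"dx": 0.3,"dy": 0.8,"dz": 2,"rx": 0,"ry": 0,"rz": 0,"gripper": 0.85},
    {"dx": 0.3,"dy": 0.8,"dz": 2,"rx": 0,"ry": 0,"rz": 0,"gripper": 0.85},
    {"dx": 0.3,"dy": 0.8,"dz": 2,"rx": 0,"ry": 0,"rz": 0,"gripper": 0.85},
    {"dx": 0.3,"dy": 0.8,"dz": 2,"rx": 0,"ry": 0,"rz": 0,"gripper": 0.85}
  ]
}}

```text
t: 21.78
eef_pos: [0.5002, 0.256, 0.1161]
ee_rot: [-3.138, 0.002, -1.525]
force: [-5.6, -3.3, 27.7]
width: 0.0273
gripper_force: 60.0
```

```bash
python3 go.py 500 255.8 117 -1.527
```

```text
t 21.78 pos [500.2 256.  116.1] rpy [-3.1377e+00  1.6000e-03 -1.5254e+00] F [-5.6 -3.3 27.7] w 27.3 gf 60.0 q [ 0.82  0.3  -0.42  0.   -0.86 -0.78]
d [ 0.2  0.2 -0.9] r [-0.004  0.002  0.002]
```

```bash
python3 look.py side s6 170 100 310 220; python3 -c "
from m import *
from station import arm
f=dict(np.load('s6.npz'));g=dict(np.load('s5.npz'))
for q in(g,f):
    H=hue(q);h,s,v=H[...,0],H[...,1],H[...,2];W=cloud(q)
    m=(h>100)&(h<125)&(s>130)&(v>60)&(np.abs(W[...,1]-.255)<.05)&(np.abs(W[...,0]-.5)<.06);vv,uu=np.nonzero(m);print('ring z',np.percentile(W[m][:,2],[50,75]),(uu.min()+uu.max())/2)
s=arm.get_state();print(s['t'],s['force'],s['eef_pos'])"
```

```text
scale 5.0
ring z [0.06039289 0.06104401] 235.5
ring z [0.04445173 0.04489708] 235.5
21.8333 [-6.57115758 -4.02510242 27.61069513] [0.5001719  0.25598435 0.11607985]
```

View pics/s6.png

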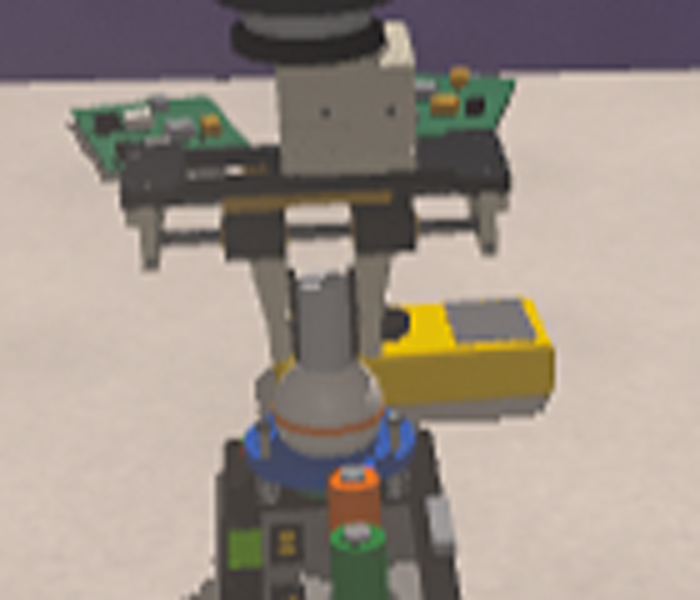

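The ring is down 16 mm (62 to 46 mm, allowing for the camera's offset). The node stands upright in it at crop (328, 410), and both cells are home. Handing in.

```bash
python3 -c "
from station import arm;print(arm.job_done())"
```

```text
the job is handed in; nothing more can be done
None
```

The job was handed in at about 22 s: green cell home in pocket 1, then orange in pocket 2, both released, and the gripper still holds the node upright in the ring, pressed to its stop at about 29 N.

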